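Release the large bung from the spring-gate dispenser

ROBOT

A 6-joint arm with a two-finger parallel gripper is mounted at the origin on a cart in front of the work surface, level with it; the furniture and walls round the work are solid. World frame = base frame: x ahead of the robot, y to its left, z up, the work surface at z = 0. Lengths are in m, angles in degrees, forces in N, time in s.
With the tool pointing down it reaches from about 0.275 to 0.725 m from the base axis. Payload 5.6 kg.
Tool frame: the origin (TCP) lies midway between the tips of the shut fingers; the grasp point (between the pads) lies 19 mm behind it; z points along the fingers, y is the direction in which the jaws open and shut (so a half turn about z gives the same grasp; the last joint's range is limited). The gripper opens to 85 mm and grips with 20 to 120 N. Pads are 22 mm wide; open, the fingers measure 114 mm over their backs; the gripper's body (76 mm by 85 mm) begins 54 mm behind the grasp point. The pads swing forward as they close: fully open they stand 13 mm farther back than shut.
Start: joints at [-56.517, 14.616, 6.199, 0, -81.583, -16.306], TCP at [0.162, -0.525, 0.231] pointing down, gripper open.
Joint ranges: [-168.99, 168.99], [-69.2, 112.95], [-62.41, 85.93], [-164.36, 98.24], [-168.68, -3.75], [-174.98, 174.98]. Speed limits (degrees/s): [147.25, 147.25, 180, 180, 180, 180].

INTERFACE

Orientations are given as a 3x3 rotation matrix whose columns are the frame's x, y, z axes.
In Python, from station import robot, cams, sign_off, spotter gives the robot as it stands.
- The arm moves only by the tool step_arm, never from a script. Its argument "steps" is a list of rows, each a list of 7 numbers: the shift along the world's x, y, z in units of 40 mm (1.0 is 40 mm), then the turn, a rotation vector about the world's x, y, z in units of 5 degrees (1.0 is 5 degrees), then the opening, from 0 (shut) to 1 (fully open). In form: [[dx, dy, dz, wx, wy, wz, hand], ...]. A call has 1 to 10 rows; each row shifts and turns the pose as measured when the row begins; what a row does not reach is not made up. A row lasts 1/10 s, in which the tool goes at most 50 mm and 8.59 degrees, less where a joint would pass 70% of its speed; a pose out of reach is approached as far as the arm can. A call is refused whole if a number of a shift passes 1 or a number of a turn 1, either way. A call with a gripper value outside its range is refused whole. The fingers move at their own pace and stop on an object; "newtons" is the grip in N (left out, the last holds). Time passes only in rows, so rows that do not move let the fingers close. It gives the time, the measured TCP pose, the force and the opening at its end, in the units of the state.
- robot.sense(): the state, without advancing time (a new reading comes with each control period).
- cams.grab_frame(name): name is "scene" or "top" or "wrist"; returns (picture, depth): 384x512x3 uint8, red, green, blue; 384x512 float32, m along the optical axis (not along the pixel's ray), 0 where there is no reading.
- cams.camera_model(name): a dict with "camera_matrix" (3x3 intrinsics, pixels), "R" (3x3) and "t" (3): a world point X has camera coordinates R X + t; the wrist camera has in their place "mount" (4x4, takes a point from camera to tool coordinates, whose origin is the TCP and whose axes are the flange's). Camera axes: x right, y down, z forward; pixel columns grow to the right and rows downward; lengths in m; the calibration is good to about 2 mm. A picture is of the moment at which its call begins: read the wrist's pose just before it. camera_model takes no time and is no camera call.
- sign_off(): hands the job in, once; it reports no verdict.
Trained networks look in the newest picture that a camera, given by its name, has taken for a name from the list of things; names that differ only in an ending like _2 or _b are one class to them, and where a whole thing is asked for, a point or a joint stands for the part that bears it (a point fixed in the world has none). Each returns a list of dicts, best first, with "score" (0 to 1); they miss things now and then, are a little off and sometimes report something else, mostly with a low value. They report only what shows in the picture. A call takes as long as a camera call.
- spotter.find_in(label, camera): "rect" ([centre column, centre row, width, height] as shares, 0 to 1, of the picture: columns of its width, rows of its height, round what is visible of it).
The state is a dict: "clock": time; "q": joint angles; "qd": joint speeds; "effort": joint torques, N m; "ee_pos": TCP position; "ee_rot": TCP orientation; "contact_force": force on the tool from outside, world axes, zero at the start; "moment": the same for the moment, N m; "opening": opening from 0.0 (shut) to 1.0 (fully open).
Only numpy, scipy, OpenCV 4.12 (cv2) and the standard library are available. Lean on these libraries where they do the work, as an engineer would, in place of code of your own. Each camera call takes 0.05 s, during which the arm holds its last target. There are 200 camera calls.

TASK

The twin dispenser on the bench holds one rubber bung in each of its two clear shafts. Drop the larger bung into the pocket below it: take the upright black grip of the slide gate under its shaft, pull the sprung gate straight out to its stop, hold it there about a second until the bung has fallen, then let the gate spring fully shut. The smaller bung must stay in its shaft, with both gates shut at the end.

Things in the scene. Friction and masses are not known exactly. Their poses are not given: they have to be found in the camera images.
- dispenser: fixed twin dispenser, 110 x 250 mm grey base, 106 mm high. Origin: centre of its underside, on the bench; -x points out of its front, +y to its left. Two lanes, at y = +60 (left) and -60 mm (right), each an open clear square shaft (48 mm inside, z 70 to 106 mm) over a steel slide gate (bung stands at z 69) over a pocket (floor z 10, 76 x 62 mm). Spring barrels at the outer sides
- left_grip (a point): half-way-up point of the left gate's black upright grip: a block 18 mm along the pull, 24 mm across it, 67 to 117 mm over the bench (this point 92 mm), 85 mm before its shaft's axis when shut, 48 mm free behind. Moves with the gate; axes parallel to the dispenser's. Steel bars at z 64 to 69 mm join its foot to the gate behind and to the spring rod on the outer side
- right_grip (a point): the same point of the right gate's grip, an identical block
- left_gate (a joint): travel of the left gate: 0 shut, 0.065 m pulled out to its stop along the dispenser's -x. A spring shuts it: about 3 N when shut, 7.5 N at the stop; it does not latch and runs back by itself when let go. A bung falls once it is 0.03 to 0.055 m out
- right_gate (a joint): the same for the right gate
- large_bung_centre (a point): centre (half-way up) of the larger bung, red-brown rubber, tapered, 35 mm across and 30 mm high, standing in one of the shafts (which one varies)
- small_bung_centre (a point): centre (half-way up) of the smaller bung, black rubber, tapered, 23 mm across and 24 mm high, standing in the other shaft

How it is judged:
By the outcome, as a careful person would: the job done as asked, in the order asked, and still so for the second after the job is handed in, with the robot touching nothing.
It also fails if it takes over 32 s, if anything falls off the work surface, if the arm or the gripper's body presses on something with over 40 N, if the wrist force passes 120 N, or if a joint passes its speed limit or range.

## Working session

There is one attempt and no reset: what is moved stays moved. The work goes in short steps, Python scripts to look and compute and a tool call to move; the robot and the scene stay as the last step left them, time stands still between calls to the robot, and variables do not carry over. Pictures are saved under pics/ and viewed, about 8 in all and at most 12, crops included, and the job is handed in when it is done.

Besides the shell and the picture viewer there is one more tool, called after "Emit:" by a JSON object that holds its "name" and its "arguments". step_arm: Moves the arm, as the interface text tells. Its arguments: {"type":"object","properties":{"steps":{"type":"array"},"newtons":{"type":"number"}},"required":["steps"]}

```bash
mkdir -p pics
cat > h.py <<'E'
import numpy as np, cv2
from station import robot, cams, sign_off, spotter
def pts(name):
    s=robot.sense(); im,d=cams.grab_frame(name); m=cams.camera_model(name)
    K=np.array(m["camera_matrix"]); h,w=d.shape
    v,u=np.mgrid[:h,:w]; P=np.stack([(u-K[0,2])/K[0,0]*d,(v-K[1,2])/K[1,1]*d,d],-1)
    if "mount" in m:
        M=np.array(m["mount"]); P=P@M[:3,:3].T+M[:3,3]; P=P@np.array(s["ee_rot"]).T+np.array(s["ee_pos"])
    else: P=(P-np.array(m["t"]))@np.array(m["R"])
    P[d==0]=np.nan
    return im,d,P
E
python3 - <<'E'
from h import *
print(robot.sense())
ims=[]
for n in ["scene","top"]:
    im,d,P=pts(n); np.save(n+".npy",P); cv2.imwrite(f"pics/{n}1.png",im[...,::-1])
    for l in ["left_grip","right_grip","large_bung_centre","small_bung_centre","dispenser"]:
        for r in spotter.find_in(l,n)[:2]:
            c=r["rect"]; u,v=int(c[0]*512),int(c[1]*384)
            print(n,l,round(r["score"],2),u,v,round(c[2]*512),round(c[3]*384),np.round(P[v,u],3))
E
```

```text
{'clock': 0.0, 'q': array([-5.65157084e+01,  1.46537248e+01,  6.12841733e+00, -2.73944038e-02,
       -8.15825786e+01, -1.63051600e+01]), 'qd': array([-0.07610427, -0.03926818, -0.04181389, -0.01021882, -0.02886392,
       -0.09822826]), 'effort': array([-1.21181147e-03, -3.86633778e+01,  2.37944788e+01,  5.36508903e+00,
       -5.89346411e-03,  7.82663346e-05]), 'ee_pos': array([ 0.16234045, -0.52496339,  0.23037345]), 'ee_rot': array([[-9.55406779e-01, -2.95292179e-01, -6.44361809e-04],
       [-2.95292873e-01,  9.55405027e-01,  1.83139117e-03],
       [ 7.48310229e-05,  1.93999899e-03, -9.99998115e-01]]), 'contact_force': array([-0.17314664,  0.07940166,  0.63845822]), 'moment': array([-0.02478375,  0.03394072, -0.01988061]), 'opening': 0.9986930628075839}
scene left_grip 0.61 265 211 38 34 [0.606 0.081 0.011]
scene left_grip 0.29 283 188 127 96 [0.633 0.009 0.012]
scene right_grip 0.64 327 176 43 38 [ 0.529 -0.012  0.119]
scene large_bung_centre 0.72 251 181 13 12 [0.624 0.103 0.102]
scene small_bung_centre 0.54 300 160 11 9 [ 0.614 -0.019  0.095]
scene dispenser 0.89 282 189 129 94 [0.632 0.012 0.012]
top left_grip 0.89 263 189 48 64 [0.603 0.105 0.007]
top right_grip 0.68 342 201 37 63 [ 0.582 -0.05   0.008]
top large_bung_centre 0.77 271 173 24 23 [0.625 0.094 0.099]
top large_bung_centre 0.17 302 189 138 86 [0.604 0.029 0.011]
top small_bung_centre 0.47 336 178 14 12 [ 0.62  -0.026  0.075]
top dispenser 0.58 300 188 136 89 [0.606 0.032 0.01 ]
top dispenser 0.33 272 172 22 21 [0.626 0.092 0.1  ]
```

Run:
```python
import cv2
a=cv2.imread("pics/scene1.png")[110:270,180:400]; b=cv2.imread("pics/top1.png")[110:270,200:420]
cv2.imwrite("pics/both1.png",cv2.resize(cv2.vconcat([a,b]),None,fx=1.85,fy=1.85,interpolation=2))
```

```text
(no output)
```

View pics/both1.png

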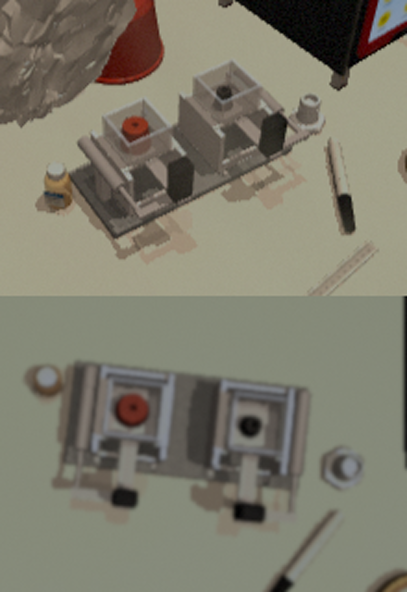

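View pics/top1.png

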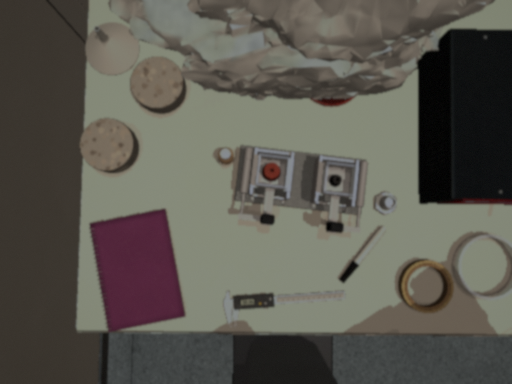

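The red-brown bung is in the left lane (top view about (271,172)). The left black grip is at about (267,219) and the right one at (335,227). Next I measure them from depth.

Run:
```python
from h import *
for n,seeds in [("top",[(267,219),(335,227)]),("scene",[(277,205),(327,181)])]:
    P=np.load(n+".npy"); im=cv2.imread(f"pics/{n}1.png")
    for u,v in seeds:
        w=np.s_[v-22:v+23,u-22:u+23]; p=P[w].reshape(-1,3); c=im[w].reshape(-1,3).max(1)
        k=(c<75)&(p[:,2]>(.1 if n=="top" else .06))&(p[:,2]<.13); q=p[k]
        print(n,u,v,k.sum(),np.round(np.median(q,0),3),np.round(np.percentile(q,5,0),3),np.round(np.percentile(q,95,0),3))
        if n=="top" and len(q)>4: print(cv2.minAreaRect(q[:,:2].astype(np.float32)*1000))
P=np.load("top.npy"); im=cv2.imread("pics/top1.png")
# bung tops
for u,v in [(271,172),(335,180)]: print(np.round(np.nanmedian(P[v-3:v+4,u-3:u+4].reshape(-1,3),0),3))
# shaft rims z~.106
k=(abs(P[...,2]-.106)<.006)
q=P[k]; q=q[(abs(q[:,0]-.63)<.09)&(q[:,1]>-.1)&(q[:,1]<.16)]
for s in (q[q[:,1]>.035],q[q[:,1]<.03]):
    print(len(s),np.round(s.mean(0),3),cv2.minAreaRect(s[:,:2].astype(np.float32)*1000))
```

```text
top 267 219 123 [0.544 0.101 0.117] [0.537 0.091 0.113] [0.552 0.111 0.119]
((545.21142578125, 100.82307434082031), (17.257797241210938, 20.745933532714844), 0.8685991764068604)
top 335 227 137 [ 0.533 -0.017  0.117] [ 0.525 -0.027  0.109] [ 0.54  -0.008  0.119]
((532.8987426757812, -18.022319793701172), (21.900136947631836, 17.290063858032227), 89.2583236694336)
scene 277 205 295 [0.539 0.105 0.103] [0.536 0.092 0.073] [0.55  0.112 0.119]
scene 327 181 276 [ 0.527 -0.012  0.102] [ 0.524 -0.027  0.074] [ 0.539 -0.007  0.119]
[0.626 0.094 0.099]
[ 0.615 -0.021  0.091]
368 [0.629 0.091 0.105] ((602.15576171875, 94.1475830078125), (56.00425338745117, 110.15152740478516), 84.10218048095703)
327 [ 0.617 -0.028  0.106] ((592.852294921875, -25.43280029296875), (56.579933166503906, 104.93006134033203), 84.05681610107422)
```

Emit:
{"name": "step_arm", "arguments": {"steps": [[0.48, 0.78, 0, 0, 0, -0.23, 1], [0.48, 0.78, 0, 0, 0, -0.23, 1], [0.48, 0.78, 0, 0, 0, -0.23, 1], [0.48, 0.78, 0, 0, 0, -0.23, 1], [0.48, 0.78, 0, 0, 0, -0.23, 1], [0.48, 0.78, 0, 0, 0, -0.23, 1], [0.48, 0.78, 0, 0, 0, -0.23, 1], [0.48, 0.78, 0, 0, 0, -0.23, 1], [0.48, 0.78, 0, 0, 0, -0.23, 1], [0.48, 0.78, 0, 0, 0, -0.23, 1]]}}

```text
clock: 1.6
ee_pos: [0.3573, -0.2042, 0.2311]
ee_rot: [[-0.997, -0.083, 0.002], [-0.083, 0.997, -0.0], [-0.002, -0.001, -1.0]]
contact_force: [0.6, 0.0, -0.2]
opening: 1.0
```

Emit:
{"name": "step_arm", "arguments": {"steps": [[0.47, 0.76, 0, 0, 0, -0.21, 1], [0.47, 0.76, 0, 0, 0, -0.21, 1], [0.47, 0.76, 0, 0, 0, -0.21, 1], [0.47, 0.76, 0, 0, 0, -0.21, 1], [0.47, 0.76, 0, 0, 0, -0.21, 1], [0.47, 0.76, 0, 0, 0, -0.21, 1], [0.47, 0.76, 0, 0, 0, -0.21, 1], [0.47, 0.76, 0, 0, 0, -0.21, 1], [0.47, 0.76, 0, 0, 0, -0.21, 1], [0.2, 0.4, 0, 0, 0, -0.21, 1]]}}

```text
clock: 2.6
ee_pos: [0.5408, 0.1012, 0.2329]
ee_rot: [[-0.995, 0.104, 0.008], [0.104, 0.995, -0.001], [-0.008, -0.0, -1.0]]
contact_force: [0.3, -0.5, 0.3]
opening: 1.001
```

Run:
```python
from h import *
s=robot.sense(); print(s["ee_pos"],s["ee_rot"][:,1])
im,d,P=pts("wrist"); cv2.imwrite("pics/w1.png",im[...,::-1])
k=(im.max(2)<75)&(P[...,2]>.105)&(P[...,2]<.13)&(abs(P[...,0]-.545)<.04)&(abs(P[...,1]-.101)<.04)
q=P[k]; print(k.sum(),np.median(q,0),cv2.minAreaRect(q[:,:2].astype(np.float32)*1000))
for l in ["left_grip","large_bung_centre"]:
    for r in spotter.find_in(l,"wrist")[:2]:
        c=r["rect"];u,v=int(c[0]*512),int(c[1]*384);print(l,round(r["score"],2),u,v,P[v,u])
```

```text
[0.54078166 0.10117022 0.2329231 ] [ 1.03708201e-01  9.94607728e-01 -2.76229753e-04]
537 [0.54212993 0.1016267  0.1159249 ] ((543.6904296875, 101.37985229492188), (23.616968154907227, 17.624664306640625), 83.34249114990234)
left_grip 0.65 271 214 [0.61566903 0.11334547 0.00919786]
large_bung_centre 0.78 260 258 [0.62462354 0.09693304 0.10001484]
```

View pics/w1.png

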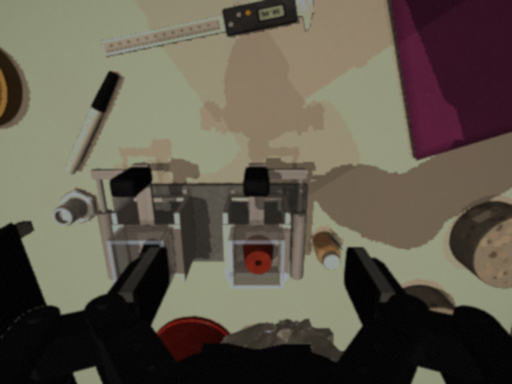

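The wrist view shows the left grip at (257,181), centred between the fingers, and the red bung behind it in the same lane at (258,262). Both measurements agree, so I descend.

Emit:
{"name": "step_arm", "arguments": {"steps": [[0.05, 0, -0.6, 0, 0, 0, 1], [0.02, 0, -0.6, 0, 0, 0, 1], [0, 0, -0.6, 0, 0, 0, 1], [0, 0, -0.6, 0, 0, 0, 1], [0, 0, -0.5, 0, 0, 0, 1], [0, 0, -0.5, 0, 0, 0, 1], [0, 0, -0.3, 0, 0, 0, 1]]}}

```text
clock: 3.45
ee_pos: [0.5422, 0.0945, 0.085]
ee_rot: [[-0.994, 0.105, 0.017], [0.105, 0.995, 0.001], [-0.016, 0.003, -1.0]]
contact_force: [-0.1, -0.6, 1.6]
opening: 1.001
```

Emit:
{"name": "step_arm", "arguments": {"steps": [[0.04, 0.17, -0.05, 0, 0.2, 0, 1], [0, 0, 0, 0, 0, 0, 0.5], [0, 0, 0, 0, 0, 0, 0.2], [0, 0, 0, 0, 0, 0, 0], [0, 0, 0, 0, 0, 0, 0], [0, 0, 0, 0, 0, 0, 0], [0, 0, 0, 0, 0, 0, 0], [0, 0, 0, 0, 0, 0, 0]], "newtons": 50}}

```text
clock: 4.25
ee_pos: [0.544, 0.1006, 0.0851]
ee_rot: [[-0.994, 0.105, 0.0], [0.105, 0.994, 0.002], [0.0, 0.002, -1.0]]
contact_force: [0.9, 1.4, -1.0]
opening: 0.273
```

Emit:
{"name": "step_arm", "arguments": {"steps": [[-0.2, 0.02, 0, 0, 0, 0, 0], [-0.2, 0.02, 0, 0, 0, 0, 0], [-0.2, 0.02, 0, 0, 0, 0, 0], [-0.2, 0.02, 0, 0, 0, 0, 0], [-0.2, 0.02, 0, 0, 0, 0, 0], [-0.2, 0.02, 0, 0, 0, 0, 0]]}}

```text
clock: 4.85
ee_pos: [0.4962, 0.1054, 0.0851]
ee_rot: [[-0.994, 0.105, 0.007], [0.105, 0.994, 0.002], [-0.007, 0.002, -1.0]]
contact_force: [7.3, 0.1, -5.0]
opening: 0.271
```

Emit:
{"name": "step_arm", "arguments": {"steps": [[-0.15, 0.015, 0, 0, 0.1, 0, 0], [-0.13, 0.013, 0, 0, 0, 0, 0], [-0.1, 0.01, 0, 0, 0, 0, 0], [-0.08, 0.008, 0, 0, 0, 0, 0]]}}

```text
clock: 5.25
ee_pos: [0.4792, 0.1073, 0.0851]
ee_rot: [[-0.995, 0.103, 0.008], [0.103, 0.995, 0.002], [-0.007, 0.003, -1.0]]
contact_force: [23.5, -5.6, -21.8]
opening: 0.27
```

Emit:
{"name": "step_arm", "arguments": {"steps": [[0, 0, 0, 0, 0, 0, 0], [0, 0, 0, 0, 0, 0, 0], [0, 0, 0, 0, 0, 0, 0], [0, 0, 0, 0, 0, 0, 0], [0, 0, 0, 0, 0, 0, 0], [0, 0, 0, 0, 0, 0, 0], [0, 0, 0, 0, 0, 0, 0], [0, 0, 0, 0, 0, 0, 0], [0, 0, 0, 0, 0, 0, 0], [0, 0, 0, 0, 0, 0, 0]]}}

```text
clock: 6.25
ee_pos: [0.4807, 0.1071, 0.0851]
ee_rot: [[-0.995, 0.103, 0.02], [0.103, 0.995, 0.002], [-0.019, 0.004, -1.0]]
contact_force: [6.8, 0.0, -5.6]
opening: 0.272
```

Run:
```python
from h import *
print(robot.sense()["contact_force"])
ims=[]
for n,c in [("top",np.s_[130:250,220:380]),("scene",np.s_[130:250,220:380])]:
    im,d,P=pts(n); ims.append(im[c][...,::-1])
    for l in ["large_bung_centre","small_bung_centre"]:
        for r in spotter.find_in(l,n)[:2]:
            b=r["rect"];u,v=int(b[0]*512),int(b[1]*384);print(n,l,round(r["score"],2),u,v,P[v,u])
cv2.imwrite("pics/open.png",cv2.resize(cv2.hconcat(ims),None,fx=2.5,fy=2.5,interpolation=2))
```

```text
[ 6.83726139  0.04435421 -5.64260265]
top large_bung_centre 0.65 271 177 [0.62319827 0.09109604 0.04230651]
top large_bung_centre 0.62 261 216 [0.54910089 0.10980267 0.06960456]
top small_bung_centre 0.46 332 181 [ 0.6133924  -0.01623673  0.08766461]
```

View pics/open.png

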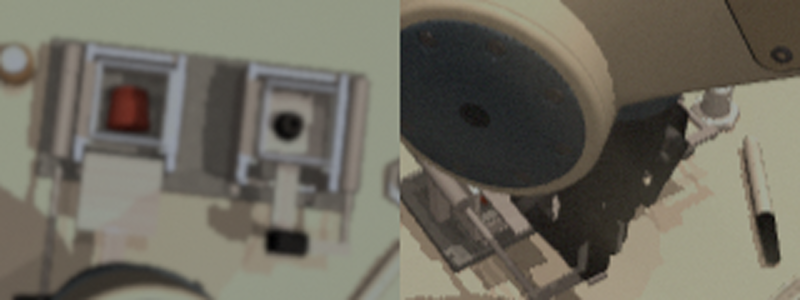

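The bung has dropped: in the top view it lies in the pocket, its top at z ≈ 0.042. The gate eased about 1.5 mm back off the stop during the hold, so I'll press it gently to the stop for another second before letting it return.

Emit:
{"name": "step_arm", "arguments": {"steps": [[-0.06, 0.006, 0, 0, 0.1, 0, 0], [-0.04, 0.004, 0, 0, 0.05, 0, 0], [-0.04, 0.004, 0, 0, 0.05, 0, 0], [-0.03, 0.003, 0, 0, 0.02, 0, 0], [-0.03, 0.003, 0, 0, 0.02, 0, 0], [-0.03, 0.003, 0, 0, 0.02, 0, 0], [-0.03, 0.003, 0, 0, 0.02, 0, 0], [-0.03, 0.003, 0, 0, 0.02, 0, 0], [-0.03, 0.003, 0, 0, 0.02, 0, 0], [-0.03, 0.003, 0, 0, 0.02, 0, 0]]}}

```text
clock: 7.55
ee_pos: [0.4796, 0.1072, 0.0851]
ee_rot: [[-0.995, 0.101, 0.022], [0.101, 0.995, 0.001], [-0.022, 0.003, -1.0]]
contact_force: [12.6, -2.6, -10.2]
opening: 0.271
```

Emit:
{"name": "step_arm", "arguments": {"steps": [[0.2, -0.02, 0, 0, 0.05, 0, 0], [0.2, -0.02, 0, 0, 0.05, 0, 0], [0.2, -0.02, 0, 0, 0.05, 0, 0], [0.2, -0.02, 0, 0, 0.05, 0, 0], [0.2, -0.02, 0, 0, 0, 0, 0], [0.2, -0.02, 0, 0, 0, 0, 0], [0.2, -0.02, 0, 0, 0, 0, 0]]}}

```text
clock: 8.25
ee_pos: [0.5368, 0.1013, 0.0851]
ee_rot: [[-0.995, 0.1, 0.008], [0.1, 0.995, 0.002], [-0.008, 0.003, -1.0]]
contact_force: [3.1, 0.8, -3.2]
opening: 0.27
```

Emit:
{"name": "step_arm", "arguments": {"steps": [[0.08, -0.008, 0, 0, 0, 0, 0], [0, 0, 0, 0, 0, 0, 1], [0, 0, 0, 0, 0, 0, 1], [0, 0, 0, 0, 0, 0, 1], [0, 0, 0, 0, 0, 0, 1], [0, 0, 0, 0, 0, 0, 1], [0, 0, 0, 0, 0, 0, 1], [0, 0, 0, 0, 0, 0, 1]]}}

```text
clock: 9.05
ee_pos: [0.5381, 0.1007, 0.0858]
ee_rot: [[-0.995, 0.101, 0.005], [0.101, 0.995, 0.002], [-0.005, 0.002, -1.0]]
contact_force: [0.4, -0.5, -0.2]
opening: 0.998
```

Emit:
{"name": "step_arm", "arguments": {"steps": [[0, 0, 0.5, 0, 0, 0, 1], [0, 0, 0.7, 0, 0, 0, 1], [0, 0, 0.8, 0, 0, 0, 1], [0, 0, 0.8, 0, 0, 0, 1], [0, 0, 0.8, 0, 0, 0, 1], [-0.8, -0.6, 0, 0, 0, 0, 1], [-0.8, -0.6, 0, 0, 0, 0, 1], [-0.8, -0.6, 0, 0, 0, 0, 1], [-0.8, -0.6, 0, 0, 0, 0, 1], [-0.5, -0.5, 0, 0, 0, 0, 1]]}}

```text
clock: 10.05
ee_pos: [0.3851, -0.0175, 0.234]
ee_rot: [[-0.995, 0.098, 0.003], [0.098, 0.995, 0.0], [-0.003, 0.001, -1.0]]
contact_force: [1.3, 0.4, 0.7]
opening: 0.995
```

Run:
```python
from h import *
print(robot.sense()["ee_pos"],robot.sense()["contact_force"])
ims=[]
for n,c in [("top",np.s_[130:250,220:380]),("scene",np.s_[130:250,220:380])]:
    im,d,P=pts(n); ims.append(im[c][...,::-1])
    for u,v in ([(267,219),(335,227)] if n=="top" else []):
        w=np.s_[v-22:v+23,u-22:u+23]; p=P[w].reshape(-1,3); k=(im[w].reshape(-1,3).max(1)<75)&(p[:,2]>.1)&(p[:,2]<.13)
        print(k.sum(),np.median(p[k],0) if k.any() else None)
    for l in ["large_bung_centre","small_bung_centre"]:
        for r in spotter.find_in(l,n)[:1]:
            b=r["rect"];u,v=int(b[0]*512),int(b[1]*384);print(n,l,round(r["score"],2),u,v,P[v,u])
cv2.imwrite("pics/end.png",cv2.resize(cv2.hconcat(ims),None,fx=2.5,fy=2.5,interpolation=2))
```

```text
[ 0.38509107 -0.01747026  0.23396769] [1.32617298 0.41181952 0.65661662]
122 [0.54355148 0.10096901 0.11702199]
138 [ 0.53152373 -0.01648415  0.11625149]
```

View pics/end.png

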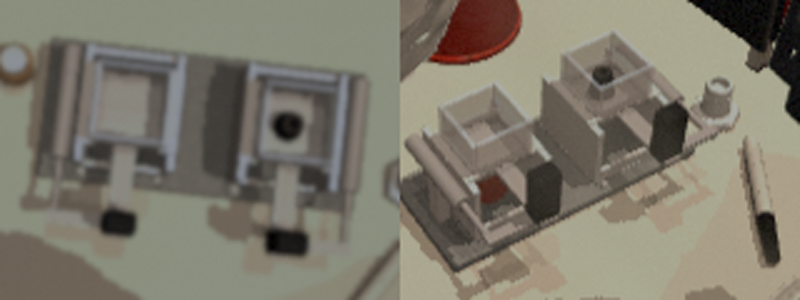

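The left shaft is empty and its gate is shut, with the grip at x 0.5436 (0.544 at the start). The red bung shows in the pocket under the gate at (490,188) in the right half of the picture. The black bung is still in the right shaft at (602,75), and that gate is shut.

```bash
python3 -c "
from station import sign_off; print(sign_off())"
```

```text
the job is handed in; nothing more can be done
None
```

The larger, red-brown bung was in the left shaft and now lies on its side in the pocket below. I gripped the left gate's black grip and pulled it out to its stop. I held it there for about two seconds, guided it back most of the way, and let the spring shut it. The job was handed in at about 10 s on the robot's clock.

- **Gates:** both are shut. The left grip reads x = 0.5436 m against 0.544 m before the pull, and the right grip is back within 1.5 mm of its first reading.
- **Bungs:** the last picture shows the left shaft empty with the red bung in its pocket, and the black bung still in the right shaft. In that last look the trained networks reported neither bung, so this rests on the picture. Depth with the gate open had already put the red bung in the pocket, its top at about z = 0.042 m.
- **Hold:** during the first second at the stop the gate eased back about 1.5 mm. I pressed it to the stop for another second before letting it return.
- **Forces:** the highest reading I saw was about 33 N at the wrist, when the gate met its stop. The arm ended clear of everything.

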